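# Find the stamped crate and push it into the dispatch lane

### The job

One of the two small fittings crates has been passed and bears an ink stamp underneath. Check both: with the fingertips tip each crate over towards the robot, so that it lies on its side with its underside facing away from the robot, then push the stamped one, lying as it is, in between the two tape lines of the dispatch lane and leave the other outside. Only tip and push the crates, never lift one off the bench, and leave the other things on the bench alone.

Things in the scene. Friction and masses are not known exactly. Their poses are not given: they have to be found in the camera images.
- crate_a: closed wooden crate, 88 (x) by 104 (y) by 125 mm high (z), 0.4 to 0.75 kg, pale planks, lid nailed down; stands upright left or right of the lane, just like crate_b except underneath. Origin at its centre; z points out of the lid, -z out of the underside; x points away from the robot at the start (within 0.3 rad), straight up once tipped over towards the robot. Wider than most grippers open
- crate_b: the other crate: same look, size, mass range and axes as crate_a, on the other side of the lane. Friction on the bench 0.5 to 0.7. A crate pulled towards the robot by the top 40 mm of its far side tips about its near lower edge and falls over by itself past 0.61 rad; it then lies 88 mm high, 125 mm long. Lid and base edges and corner posts stand 4 mm proud of the planks
- stamp (a point): centre of the dark ink stamp, a ring 62 mm across with a tick inside, on the underside of the one crate that has been passed (62.5 mm from that crate's centre along its -z); hidden until that crate is tipped; the other crate's underside is bare boards
- lane: dispatch lane: two parallel strips of pale paper tape on the bench top, 500 mm long and 25 mm wide, 220 mm apart between their inner edges, running away from the robot. Flat, nothing to bump into. Origin on the bench top midway between the strips and half-way along them; x runs along the strips away from the robot, y across the lane, to the left; inner edges at y = +110 and -110 mm
- glue: bystander: yellow glue bottle with a white cap, 60 mm across, 170 mm high, standing on the left; origin at the centre of its foot
- wax_tin: bystander: plain metal tin, 80 mm across, 60 mm high, standing on the right; origin at the centre of its foot
- mallet: bystander: wooden mallet 260 mm long lying beyond the left-hand crate; origin at the middle of its length, on the bench; x along the handle towards the head
- sanding_block: bystander: cork sanding block 70 by 110 by 40 mm lying beyond the right-hand crate; origin at the centre of its underside
Things that resemble listed ones, but are neither listed nor needed, are in the scene too. Leave any blue or pink look-alike of the crate_b alone.

How it is judged:
By the outcome, as a careful person would: the job done as asked, in the order asked, and still so for the second after the job is handed in, with the robot touching nothing.
It also fails if it takes over 61 s, if anything falls off the work surface, if the arm or the gripper's body presses on something with over 40 N, if the wrist force passes 120 N, or if a joint passes its speed limit or range.

### The arm

A 6-joint arm with a two-finger parallel gripper is mounted at the origin on the work surface. World frame = base frame: x ahead of the robot, y to its left, z up, the work surface at z = 0. Lengths are in mm, angles in rad, forces in N, time in s.
With the tool pointing down it reaches from about 400 to 925 mm from the base axis. Payload 12.5 kg.
Tool frame: the origin (TCP) lies at the very end of the fingers, on their centre line; the grasp point (between the pads) lies 19 mm behind it; z points along the fingers, y is the direction in which the jaws open and shut (so a half turn about z gives the same grasp; the last joint's range is limited). The gripper opens to 95 mm and grips with 3 to 60 N. Pads are 20 mm wide; open, the fingers measure 119 mm over their backs; the gripper's body (75 mm by 180 mm) begins 59 mm behind the grasp point.
Start: joints at [-1.237, 0.491, 1.559, -0, 1.092, -0.106], TCP at [266.123, -565.531, 214.661] pointing down, gripper open.
Joint ranges: [-3.1, 3.1], [-0.84, 2.19], [0.05, 2.79], [-1.13, 4.28], [0.06, 2.93], [-2.69, 2.69]. Speed limits (rad/s): [2.22, 2.22, 2.79, 3.14, 3.14, 3.14].

### API

Orientations are given as [roll, pitch, yaw] about the fixed x, y, z axes, in that order (R = Rz(yaw) Ry(pitch) Rx(roll)).
In Python, from cell import env, read_camera, get_calibration gives the robot as it stands.
- The arm moves only by the tool arm_command, never from a script. Its argument "targets" is a list of rows, each a list of 3 entries, a list of its own where there are three numbers: the turn, a rotation vector about the tool's x, y, z in rad, then the shift along the tool's x, y, z in m, then the closure in counts, from 0 (fully open) to 255 (shut). In form: [[[rx, ry, rz], [tx, ty, tz], fingers], ...]. A call has 1 to 8 rows; each row is the pose to reach, as a shift and turn from the pose commanded when the call began, along the tool's axes at that moment; what a row does not reach only later rows make up. A row lasts 1/10 s, in which the tool goes at most 50 mm and 8.59 degrees, less where a joint would pass 70% of its speed; a pose out of reach is approached as far as the arm can. A call with a gripper value outside its range is refused whole. The fingers move at their own pace and stop on an object; the grip force is fixed at half the most. Time passes only in rows, so rows that repeat a pose let the fingers close. It gives the time, the measured TCP pose, the force and the opening at its end, in the units of the state.
- env.state(): the state, without advancing time (a new reading comes with each control period).
- read_camera(name): name is "scene" or "top" or "wrist"; returns (picture, depth): 480x640x3 uint8, blue, green, red; 480x640 float32, mm along the optical axis (not along the pixel's ray), 0 where there is no reading.
- get_calibration(name): a dict with "vfov" (degrees; the focal length in pixels is half the picture's height over the tangent of half this angle, whatever the lens; pixels are square), "cx", "cy" (the principal point, pixels), "k1" (the pictures are not rectified: a ray, as slopes to the right and down, at radius r is drawn at 1 + k1 r^2 times it, then the intrinsics apply), "world_from_camera" (4x4, takes a point from camera to world coordinates). Camera axes: x right, y down, z forward; pixel columns grow to the right and rows downward; lengths in mm; the calibration is good to about 2 mm. A picture is of the moment at which its call begins: read the wrist's pose just before it. get_calibration takes no time and is no camera call; for the wrist camera it gives the pose at the moment of the call.
- env.job_done(): hands the job in, once; it reports no verdict.
The state is a dict: "t": time; "joints": joint angles; "qvel": joint speeds; "tau": joint torques, N m; "eef_pos": TCP position; "tcp_rot": TCP orientation; "ft_force": force on the tool from outside, world axes, zero at the start; "moment": the same for the moment, N m; "opening": opening from 0.0 (shut) to 1.0 (fully open).
Only numpy, scipy, OpenCV 4.12 (cv2) and the standard library are available. Lean on these libraries where they do the work, as an engineer would, in place of code of your own. Each camera call takes 0.05 s, during which the arm holds its last target.

## Working session

There is one attempt and no reset: what is moved stays moved. The work goes in short steps, Python scripts to look and compute and a tool call to move; the robot and the scene stay as the last step left them, time stands still between calls to the robot, and variables do not carry over. Pictures are saved under pics/ and viewed, and the job is handed in when it is done.

Besides the shell and the picture viewer there is one more tool, called by a JSON object that holds its "name" and its "arguments". arm_command: Moves the arm, as the interface text tells. Its arguments: {"type":"object","properties":{"targets":{"type":"array"}},"required":["targets"]}

```bash
ls; mkdir -p pics; cat > h.py <<'E'
import numpy as np, cv2
from cell import env, read_camera, get_calibration
def K(c):
    f=240/np.tan(np.radians(c["vfov"])/2); return f
def ray(c,u,v):
    f=K(c); d=np.array([(u-c["cx"])/f,(v-c["cy"])/f]); p=d.copy()
    for _ in range(20): p=d/(1+c["k1"]*(p@p))
    return p
def onplane(c,u,v,z):
    p=ray(c,u,v); T=np.array(c["world_from_camera"]); d=T[:3,:3]@np.array([p[0],p[1],1]); o=T[:3,3]
    return o+d*(z-o[2])/d[2]
def pt(c,u,v,dep):
    p=ray(c,u,v); T=np.array(c["world_from_camera"]); return T[:3,:3]@(np.array([p[0],p[1],1])*dep)+T[:3,3]
def cloud(c,depth):
    v,u=np.mgrid[0:480,0:640]; f=K(c)
    d=np.stack([(u-c["cx"])/f,(v-c["cy"])/f],-1); p=d.copy()
    for _ in range(20): p=d/(1+c["k1"]*(p**2).sum(-1,keepdims=True))
    P=np.concatenate([p,np.ones(p.shape[:2]+(1,))],-1)*depth[...,None]
    T=np.array(c["world_from_camera"]); return P@T[:3,:3].T+T[:3,3]
E
python3 - <<'E'
from h import *
s=env.state(); print({k:np.round(v,3) for k,v in s.items()})
for n in ["scene","top","wrist"]:
    c=get_calibration(n); im,d=read_camera(n); cv2.imwrite(f"pics/{n}0.png",im); np.save(f"/tmp/{n}0.npy",d)
    print(n,c["vfov"],c["cx"],c["cy"],c["k1"]); print(np.round(c["world_from_camera"],3), d.min(),d.max())
E
```

```text
pics
{'t': np.float64(0.0), 'joints': array([-1.237,  0.492,  1.559, -0.   ,  1.092, -0.106]), 'qvel': array([ 0.   ,  0.001,  0.   , -0.   ,  0.001, -0.001]), 'tau': array([-3.0000e-03, -6.1266e+01, -2.5818e+01,  6.9000e-02,  4.8000e-02,
       -0.0000e+00]), 'eef_pos': array([ 266.031, -565.276,  214.065]), 'tcp_rot': array([-3.14, -0.  ,  0.44]), 'ft_force': array([ 0.25 , -0.688,  0.184]), 'moment': array([ 0.026, -0.02 ,  0.014]), 'opening': np.float64(1.0)}
scene 44.53572057862207 324.92611353818825 237.7202978141877 -0.08897083546419307
[[-7.670000e-01  4.980000e-01 -4.030000e-01  1.156951e+03]
 [ 6.410000e-01  5.850000e-01 -4.970000e-01  6.567660e+02]
 [-1.200000e-02 -6.400000e-01 -7.680000e-01  1.088797e+03]
 [ 0.000000e+00  0.000000e+00  0.000000e+00  1.000000e+00]] 0.0 3673.8682
top 53.94163829494749 322.80691880542986 241.12039856258247 0.022169709056881624
[[-2.700000e-02 -9.870000e-01  1.580000e-01  4.480550e+02]
 [-9.990000e-01  3.200000e-02  3.000000e-02 -1.785200e+01]
 [-3.500000e-02 -1.570000e-01 -9.870000e-01  1.187094e+03]
 [ 0.000000e+00  0.000000e+00  0.000000e+00  1.000000e+00]] 0.0 2201.072
wrist 61.87868060626702 313.40526713704975 244.55540780791483 -0.06678943942592877
[[ 4.26000e-01 -8.75000e-01 -2.31000e-01  3.31448e+02]
 [-9.05000e-01 -4.12000e-01 -1.08000e-01 -5.35080e+02]
 [-1.00000e-03  2.55000e-01 -9.67000e-01  3.83130e+02]
 [ 0.00000e+00  0.00000e+00  0.00000e+00  1.00000e+00]] 0.0 1223.7142
```

View pics/scene0.png

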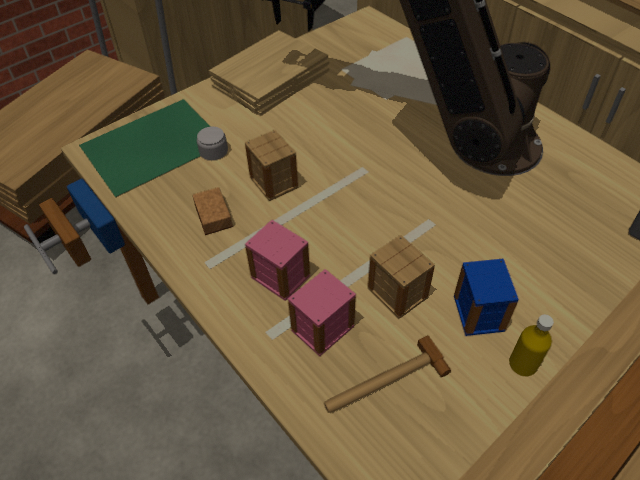

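View pics/top0.png

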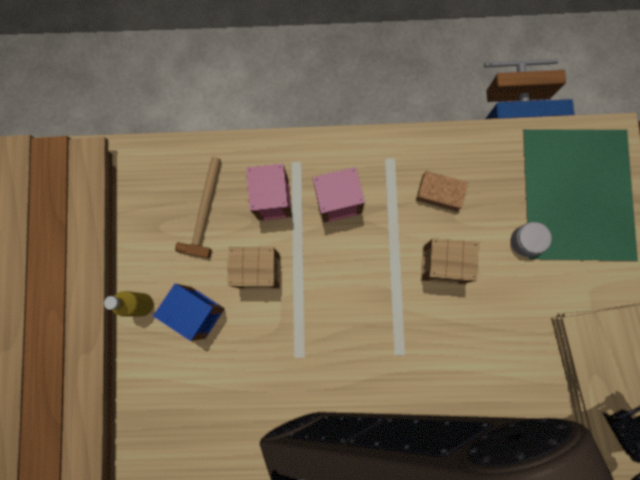

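View pics/wrist0.png

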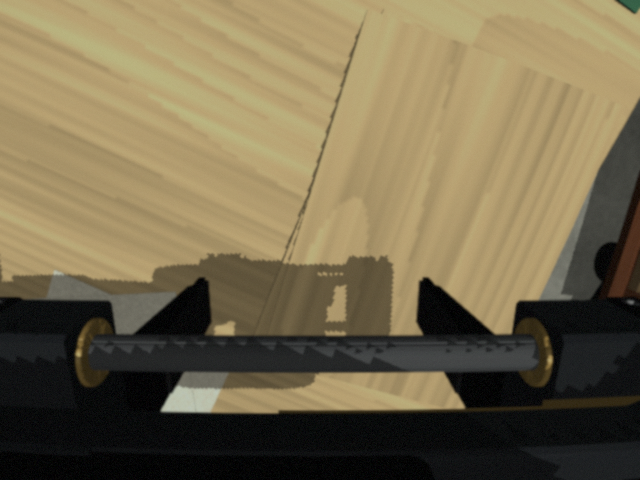

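The scene shows two natural crates, at top-view (253,267) left and (451,260) right of the lane. There are two pink look-alikes at (268,190) and (340,195), and a blue one at (190,312). Next I'll measure positions from depth.

```bash
cat > m.py <<'E'
from h import *
import sys
c=get_calibration("top"); d=np.load("/tmp/top0.npy"); im=cv2.imread("pics/top0.png"); P=cloud(c,d)
hgt=P[...,2]
print("bench z", np.median(hgt[300:340,320:380]))
m=((hgt>25)&(hgt<190)&(d>0)&(P[...,0]>350)&(P[...,0]<900)&(abs(P[...,1])<520)).astype(np.uint8)
n,l,st,ce=cv2.connectedComponentsWithStats(m)
for i in range(1,n):
    if st[i,4]<150: continue
    q=P[l==i]; top=q[q[:,2]>np.percentile(q[:,2],90)-12]
    r=cv2.minAreaRect(top[:,:2].astype(np.float32))
    print(np.round(ce[i]),st[i,4],"ztop",np.round(np.percentile(top[:,2],50)),"c",np.round(r[0],1),"size",np.round(r[1],1),"ang",round(r[2],1), "col",im[l==i].mean(0).round())
for (u,v) in [(297,163),(299,357),(391,159),(399,354)]: print(u,v,np.round(onplane(c,u,v,0),1))
E
python3 m.py
```

```text
bench z 0.47238256521495714
[209. 184.] 224 ztop 27.0 c [791.2 306.4] size [ 18.9 149.9] ang 77.3 col [ 80. 113. 138.]
[268. 191.] 2025 ztop 125.0 c [751.5 144.4] size [105.9  88.2] ang 4.4 col [111.  98. 143.]
[339. 193.] 1988 ztop 125.0 c [738.  -23.6] size [ 88.8 103.8] ang 12.2 col [115. 101. 145.]
[443. 190.] 1340 ztop 40.0 c [ 753.6 -284.4] size [113.   73.4] ang 72.7 col [ 70. 101. 135.]
[531. 239.] 962 ztop 60.0 c [ 621.3 -485. ] size [73.1 72.1] ang 57.0 col [121. 122. 126.]
[193. 249.] 247 ztop 27.0 c [631.9 345.4] size [85.9 40.3] ang 77.6 col [ 46.  75. 108.]
[451. 260.] 2228 ztop 125.0 c [ 568.3 -278.7] size [106.3  88.4] ang 83.2 col [ 75. 105. 129.]
[252. 267.] 1990 ztop 126.0 c [566.9 181.9] size [104.2  87.5] ang 88.4 col [ 80. 112. 137.]
[187. 312.] 2303 ztop 126.0 c [468.2 335.3] size [104.8  88. ] ang 56.6 col [114.  62.  38.]
[129. 304.] 942 ztop 171.0 c [491.2 477.2] size [25.3 27.2] ang 13.6 col [43. 81. 93.]
297 163 [848.1  80.8   0. ]
299 357 [352.4  84.9   0. ]
391 159 [ 849.4 -164.9    0. ]
399 354 [ 353.8 -159.6    0. ]
```

```bash
cat > mv.py <<'E'
from h import *
from scipy.spatial.transform import Rotation as Ro
import sys
# args: groups x,y,z,yaw[,pitchdeg]
s=env.state(); R=Ro.from_euler("xyz",s["tcp_rot"]); p=np.array(s["eef_pos"])
print("t",round(float(s["t"]),2),"p",np.round(p,1),"rot",np.round(s["tcp_rot"],3),"F",np.round(s["ft_force"],1),"open",round(float(s["opening"]),2),"j",np.round(s["joints"],2))
for a in sys.argv[1:]:
    x,y,z,yaw=map(float,a.split(",")); Rt=Ro.from_euler("xyz",[np.pi,0,yaw])
    print(a,"rv",np.round((R.inv()*Rt).as_rotvec(),3),"t",np.round(R.inv().apply(np.array([x,y,z])-p)/1000,4))
E
python3 mv.py 636.8,-286.9,215,-0.119 636.8,-286.9,100,-0.119
```

```text
t 0.15 p [ 266.1 -565.4  214.2] rot [-3.141 -0.     0.44 ] F [ 0.4 -0.2  0.2] open 1.0 j [-1.24  0.49  1.56 -0.    1.09 -0.11]
636.8,-286.9,215,-0.119 rv [-0.001  0.     0.559] t [ 0.454  -0.0941 -0.0007]
636.8,-286.9,100,-0.119 rv [-0.001  0.     0.559] t [ 0.454  -0.094   0.1143]
```

{"name": "arm_command", "arguments": {"targets": [[[0, 0, 0.559], [0.454, -0.094, 0], 94], [[0, 0, 0.559], [0.454, -0.094, 0], 94], [[0, 0, 0.559], [0.454, -0.094, 0], 94], [[0, 0, 0.559], [0.454, -0.094, 0], 94], [[0, 0, 0.559], [0.454, -0.094, 0], 94], [[0, 0, 0.559], [0.454, -0.094, 0], 94], [[0, 0, 0.559], [0.454, -0.094, 0], 94], [[0, 0, 0.559], [0.454, -0.094, 0], 94]]}}

```text
t: 0.95
eef_pos: [582.2, -327.8, 214.5]
tcp_rot: [-3.142, 0.0, -0.119]
ft_force: [-0.5, -0.7, 0.7]
opening: 0.63
```

```bash
python3 mv.py 636.8,-286.9,215,-0.119 636.8,-286.9,100,-0.119
```

```text
t 0.95 p [ 582.2 -327.8  214.5] rot [-3.142  0.    -0.119] F [-0.5 -0.7  0.7] open 0.63 j [-0.61  0.55  1.44 -0.    1.14  1.08]
636.8,-286.9,215,-0.119 rv [-0.  0. -0.] t [ 0.0493 -0.0471 -0.0005]
636.8,-286.9,100,-0.119 rv [-0.  0. -0.] t [ 0.0494 -0.0471  0.1145]
```

{"name": "arm_command", "arguments": {"targets": [[[0, 0, 0], [0.047, -0.045, 0], 94], [[0, 0, 0], [0.047, -0.045, 0], 94], [[0, 0, 0], [0.047, -0.045, 0.1], 94], [[0, 0, 0], [0.047, -0.045, 0.11], 94], [[0, 0, 0], [0.047, -0.045, 0.11], 94], [[0, 0, 0], [0.047, -0.045, 0.11], 94]]}}

```text
t: 1.55
eef_pos: [632.1, -290.5, 103.6]
tcp_rot: [-3.14, 0.003, -0.12]
ft_force: [0.5, -1.0, 1.3]
opening: 0.633
```

```bash
python3 mv.py 636.8,-286.9,102,-0.119; python3 - <<'E'
from h import *
im,d=read_camera("scene"); cv2.imwrite("pics/s1.png",im)
E
```

```text
t 1.55 p [ 632.1 -290.5  103.6] rot [-3.14e+00  3.00e-03 -1.20e-01] F [ 0.5 -1.   1.3] open 0.63 j [-0.53  0.7   1.47 -0.    0.97  1.17]
636.8,-286.9,102,-0.119 rv [-0.001  0.003 -0.001] t [ 0.0042 -0.0041  0.0016]
```

View pics/s1.png

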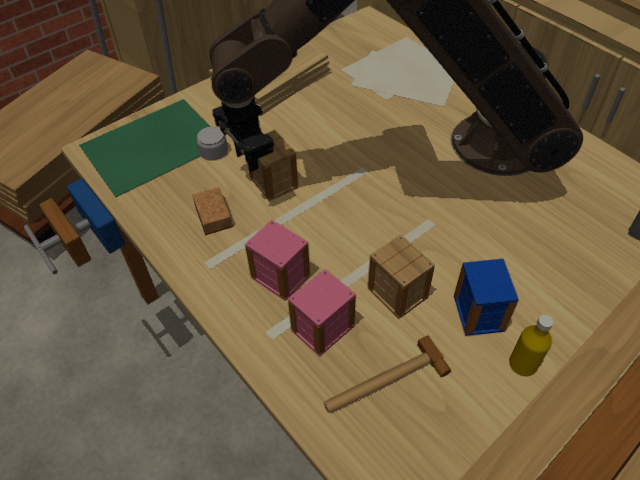

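{"name": "arm_command", "arguments": {"targets": [[[0, 0, 0], [-0.007, 0, 0], 94], [[0, 0, 0], [-0.014, 0, -0.001], 94], [[0, 0, 0], [-0.021, 0, -0.006], 94], [[0, 0, 0], [-0.028, 0, -0.011], 94], [[0, 0, 0], [-0.035, 0, -0.015], 94], [[0, 0, 0], [-0.042, 0, -0.019], 94], [[0, 0, 0], [-0.049, 0, -0.022], 94], [[0, 0, 0], [-0.056, 0, -0.024], 94]]}}

```text
t: 2.4
eef_pos: [576.6, -283.5, 129.0]
tcp_rot: [3.141, -0.0, -0.119]
ft_force: [1.9, 0.0, 2.2]
opening: 0.632
```

```bash
python3 mv.py; python3 - <<'E'
from h import *
im,d=read_camera("scene"); cv2.imwrite("pics/s2.png",im[80:260,150:350].repeat(3,0).repeat(3,1))
E
```

```text
t 2.4 p [ 576.6 -283.5  129. ] rot [ 3.141 -0.    -0.119] F [1.9 0.  2.2] open 0.63 j [-0.56  0.61  1.6  -0.    0.94  1.13]
```

View pics/s2.png

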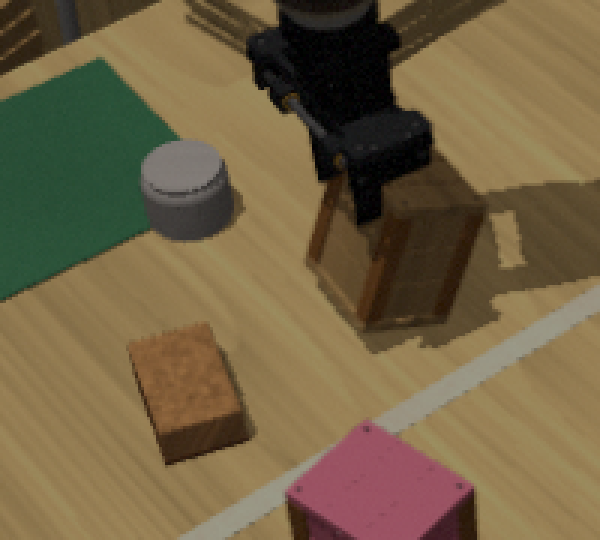

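The right crate is tilting cleanly. I'll keep pulling.

{"name": "arm_command", "arguments": {"targets": [[[0, 0, 0], [-0.007, 0, -0.003], 94], [[0, 0, 0], [-0.014, 0, -0.005], 94], [[0, 0, 0], [-0.021, 0, -0.007], 94], [[0, 0, 0], [-0.028, 0, -0.008], 94], [[0, 0, 0], [-0.035, 0, -0.009], 94], [[0, 0, 0], [-0.038, 0, -0.01], 94], [[0, 0, 0], [-0.038, 0, -0.01], 94], [[0, 0, 0], [-0.038, 0, -0.01], 94]]}}

```text
t: 3.25
eef_pos: [539.6, -279.1, 138.7]
tcp_rot: [3.141, -0.0, -0.119]
ft_force: [0.1, -0.5, -0.5]
opening: 0.631
```

```bash
python3 mv.py; python3 - <<'E'
from h import *
im,d=read_camera("scene"); cv2.imwrite("pics/s3.png",im[80:260,150:350].repeat(3,0).repeat(3,1))
E
```

```text
t 3.25 p [ 539.6 -279.1  138.7] rot [ 3.141 -0.    -0.119] F [ 0.1 -0.5 -0.5] open 0.63 j [-0.59  0.55  1.68 -0.    0.91  1.1 ]
```

View pics/s3.png

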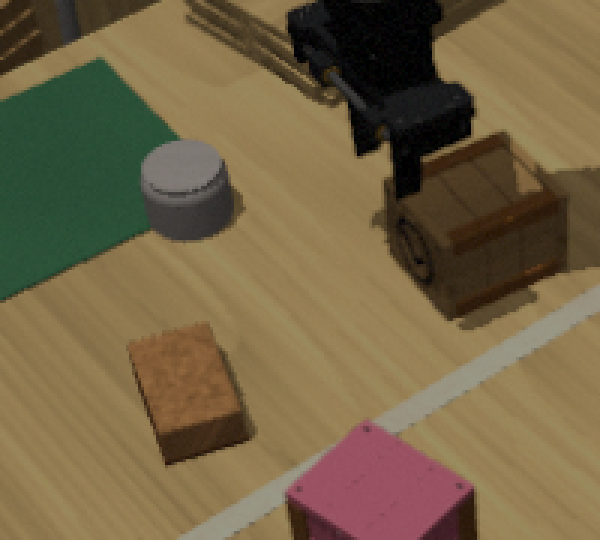

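The crate is over, and a dark ring stamp is visible on the right crate's underside. Next is the left crate.

```bash
python3 mv.py 633,180,215,-0.028
```

```text
t 3.3 p [ 539.7 -279.1  138.6] rot [ 3.141 -0.    -0.119] F [ 0.9 -0.4  0.3] open 0.63 j [-0.59  0.55  1.68 -0.    0.91  1.1 ]
633,180,215,-0.028 rv [ 0.    -0.    -0.091] t [ 0.0381 -0.4669 -0.0764]
```

{"name": "arm_command", "arguments": {"targets": [[[0, 0, 0], [0.02, 0, -0.045], 94], [[0, 0, 0], [0.038, 0, -0.076], 94], [[0, 0, -0.091], [0.038, -0.467, -0.076], 94], [[0, 0, -0.091], [0.038, -0.467, -0.076], 94], [[0, 0, -0.091], [0.038, -0.467, -0.076], 94], [[0, 0, -0.091], [0.038, -0.467, -0.076], 94], [[0, 0, -0.091], [0.038, -0.467, -0.076], 94], [[0, 0, -0.091], [0.038, -0.467, -0.076], 94]]}}

```text
t: 4.1
eef_pos: [613.0, 16.4, 214.6]
tcp_rot: [3.142, -0.0, -0.028]
ft_force: [0.6, -0.6, 0.1]
opening: 0.632
```

```bash
python3 mv.py 633,180,215,-0.028
```

```text
t 4.1 p [613.   16.4 214.6] rot [ 3.142 -0.    -0.028] F [ 0.6 -0.6  0.1] open 0.63 j [-0.08  0.47  1.59 -0.    1.08  1.52]
633,180,215,-0.028 rv [ 0. -0. -0.] t [ 0.0154 -0.1641 -0.0004]
```

{"name": "arm_command", "arguments": {"targets": [[[0, 0, 0], [0.015, -0.16, 0], 94], [[0, 0, 0], [0.015, -0.16, 0], 94], [[0, 0, 0], [0.015, -0.16, 0], 94], [[0, 0, 0], [0.015, -0.16, 0], 94], [[0, 0, 0], [0.015, -0.16, 0.1], 94], [[0, 0, 0], [0.015, -0.16, 0.111], 94], [[0, 0, 0], [0.015, -0.16, 0.111], 94], [[0, 0, 0], [0.015, -0.16, 0.111], 94]]}}

```text
t: 4.9
eef_pos: [632.1, 173.3, 102.5]
tcp_rot: [3.141, 0.003, -0.029]
ft_force: [-0.6, -0.3, 0.4]
opening: 0.632
```

```bash
python3 mv.py 633,180,103,-0.028
```

```text
t 4.9 p [632.1 173.3 102.5] rot [ 3.141e+00  3.000e-03 -2.900e-02] F [-0.6 -0.3  0.4] open 0.63 j [ 0.17  0.65  1.58 -0.    0.91  1.77]
633,180,103,-0.028 rv [ 0.001  0.003 -0.001] t [ 0.0007 -0.0067 -0.0005]
```

{"name": "arm_command", "arguments": {"targets": [[[0, 0, 0], [-0.006, -0.007, 0], 94], [[0, 0, 0], [-0.014, -0.007, -0.001], 94], [[0, 0, 0], [-0.021, -0.007, -0.006], 94], [[0, 0, 0], [-0.028, -0.007, -0.011], 94], [[0, 0, 0], [-0.035, -0.007, -0.015], 94], [[0, 0, 0], [-0.042, -0.007, -0.019], 94], [[0, 0, 0], [-0.049, -0.007, -0.022], 94], [[0, 0, 0], [-0.056, -0.007, -0.024], 94]]}}

```text
t: 5.7
eef_pos: [576.1, 182.3, 128.0]
tcp_rot: [3.142, -0.0, -0.028]
ft_force: [1.4, 0.3, 1.6]
opening: 0.632
```

{"name": "arm_command", "arguments": {"targets": [[[0, 0, 0], [-0.007, 0, -0.003], 94], [[0, 0, 0], [-0.014, 0, -0.005], 94], [[0, 0, 0], [-0.021, 0, -0.007], 94], [[0, 0, 0], [-0.028, 0, -0.008], 94], [[0, 0, 0], [-0.035, 0, -0.009], 94], [[0, 0, 0], [-0.038, 0, -0.01], 94], [[0, 0, 0], [-0.038, 0, -0.01], 94], [[0, 0, 0], [-0.038, 0, -0.01], 94]]}}

```text
t: 6.5
eef_pos: [538.8, 183.5, 137.7]
tcp_rot: [3.142, -0.0, -0.028]
ft_force: [1.1, 0.2, 0.2]
opening: 0.63
```

```bash
python3 mv.py; python3 - <<'E'
from h import *
im,d=read_camera("scene"); cv2.imwrite("pics/s4.png",im)
E
```

```text
t 6.5 p [538.8 183.5 137.7] rot [ 3.142 -0.    -0.028] F [1.1 0.2 0.2] open 0.63 j [ 0.21  0.5   1.78 -0.    0.86  1.81]
```

View pics/s4.png

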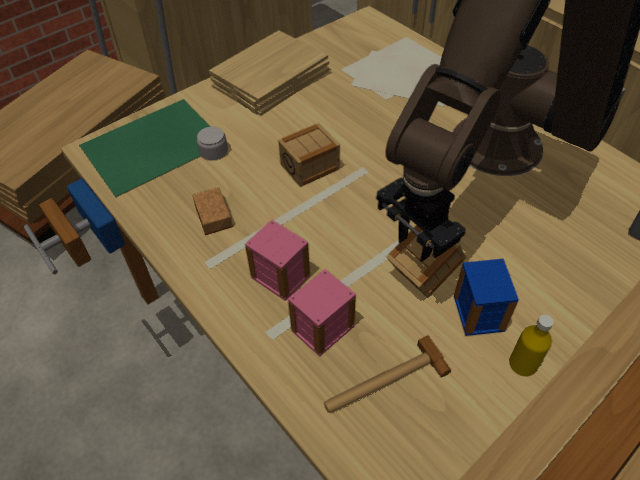

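The left crate looks to be in mid-fall or still leaning, so I'll pull a little more and look again.

{"name": "arm_command", "arguments": {"targets": [[[0, 0, 0], [-0.007, 0, -0.002], 94], [[0, 0, 0], [-0.012, 0, -0.002], 94], [[0, 0, 0], [-0.012, 0, -0.002], 94], [[0, 0, 0], [-0.012, 0, -0.002], 94]]}}

```text
t: 6.95
eef_pos: [526.6, 183.8, 139.7]
tcp_rot: [3.142, -0.0, -0.028]
ft_force: [0.0, -0.3, 0.4]
opening: 0.633
```

```bash
python3 mv.py; python3 - <<'E'
from h import *
im,d=read_camera("scene"); cv2.imwrite("pics/s5.png",im[180:360,340:540].repeat(3,0).repeat(3,1))
E
```

```text
t 6.95 p [526.6 183.8 139.7] rot [ 3.142 -0.    -0.028] F [ 0.  -0.3  0.4] open 0.63 j [ 0.22  0.49  1.81 -0.    0.85  1.82]
```

View pics/s5.png

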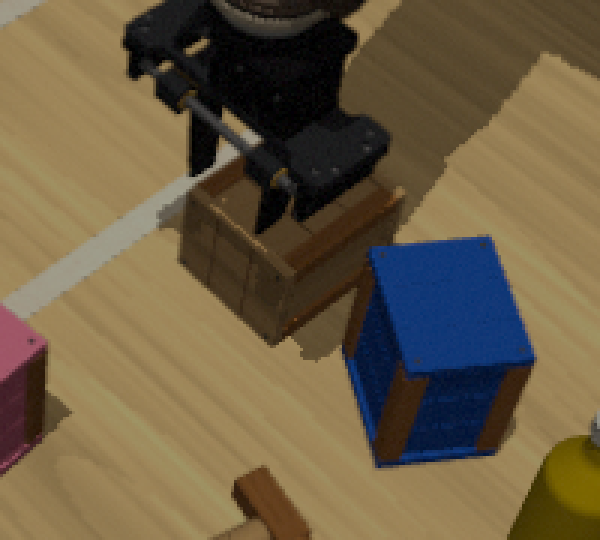

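The left crate is lying down and its underside is bare boards. Next I'll swing to the right-hand side of the stamped crate and measure it.

```bash
python3 mv.py 480,-420,225,1.45
```

```text
t 7.0 p [526.7 183.8 139.7] rot [ 3.142 -0.    -0.028] F [-0.   0.2  0.7] open 0.63 j [ 0.22  0.49  1.81 -0.    0.85  1.82]
480,-420,225,1.45 rv [ 0.    -0.    -1.478] t [-0.0297  0.6049 -0.0853]
```

{"name": "arm_command", "arguments": {"targets": [[[0, 0, 0], [0, 0, -0.045], 94], [[0, 0, 0], [0, 0, -0.085], 94], [[0, 0, -1.478], [-0.03, 0.605, -0.085], 94], [[0, 0, -1.478], [-0.03, 0.605, -0.085], 94], [[0, 0, -1.478], [-0.03, 0.605, -0.085], 94], [[0, 0, -1.478], [-0.03, 0.605, -0.085], 94], [[0, 0, -1.478], [-0.03, 0.605, -0.085], 94], [[0, 0, -1.478], [-0.03, 0.605, -0.085], 94]]}}

```text
t: 7.8
eef_pos: [506.5, -86.7, 224.8]
tcp_rot: [3.141, -0.0, 0.785]
ft_force: [0.5, 0.2, -0.5]
opening: 0.629
```

```bash
python3 mv.py 480,-420,225,1.45
```

```text
t 7.8 p [506.5 -86.7 224.8] rot [ 3.141 -0.     0.785] F [ 0.5  0.2 -0.5] open 0.63 j [-0.3   0.32  1.81 -0.    1.    0.49]
480,-420,225,1.45 rv [ 0.001 -0.    -0.665] t [-2.543e-01  2.170e-01 -1.000e-04]
```

{"name": "arm_command", "arguments": {"targets": [[[0, 0, -0.66], [-0.254, 0.217, 0], 94], [[0, 0, -0.66], [-0.254, 0.217, 0], 94], [[0, 0, -0.66], [-0.254, 0.217, 0], 94], [[0, 0, -0.66], [-0.254, 0.217, 0], 94], [[0, 0, -0.66], [-0.254, 0.217, 0], 94], [[0, 0, -0.66], [-0.254, 0.217, 0], 94], [[0, 0, -0.66], [-0.254, 0.217, 0], 94], [[0, 0, -0.66], [-0.254, 0.217, 0], 94]]}}

```text
t: 8.6
eef_pos: [477.4, -423.0, 223.8]
tcp_rot: [3.141, 0.001, 1.435]
ft_force: [-0.1, 0.2, 0.3]
opening: 0.63
```

```bash
python3 mv.py;  cat > m2.py <<'E'
from h import *
import sys
tag=sys.argv[1]; c=get_calibration("top"); im,d=read_camera("top"); cv2.imwrite(f"pics/t{tag}.png",im); P=cloud(c,d); z=P[...,2]
for nm,(x0,x1,y0,y1) in {"L":(370,560,105,260),"R":(370,570,-345,-200),"lane":(370,570,-200,100)}.items():
    m=(d>0)&(z>76)&(z<98)&(P[...,0]>x0)&(P[...,0]<x1)&(P[...,1]>y0)&(P[...,1]<y1)
    if m.sum()<100: continue
    q=P[m]; r=cv2.minAreaRect(q[:,:2].astype(np.float32)); print(nm,m.sum(),np.round(np.median(q[:,2]),1),np.round(r[0],1),np.round(r[1],1),round(r[2],1)); print(np.round(cv2.boxPoints(r),0).tolist())
E
python3 m2.py 2; python3 - <<'E'
from h import *
im,d=read_camera("scene"); cv2.imwrite("pics/s6.png",im)
E
```

```text
t 8.6 p [ 477.4 -423.   223.8] rot [3.141e+00 1.000e-03 1.435e+00] F [-0.1  0.2  0.3] open 0.63 j [-0.83  0.5   1.51 -0.    1.13 -0.69]
L 2442 86.2 [450.7 185.2] [104.8 123.5] 88.8
[[388.0, 134.0], [511.0, 131.0], [514.0, 236.0], [390.0, 239.0]]
R 2623 85.6 [ 458.4 -265. ] [107.  124.9] 82.9
[[390.0, -310.0], [514.0, -326.0], [527.0, -220.0], [403.0, -204.0]]
```

View pics/t2.png

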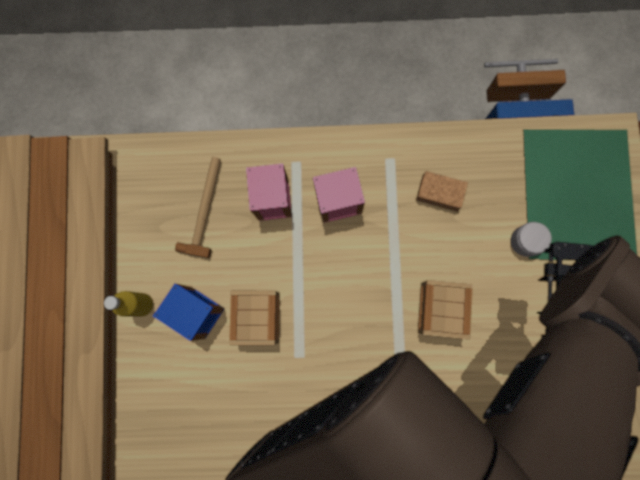

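View pics/s6.png

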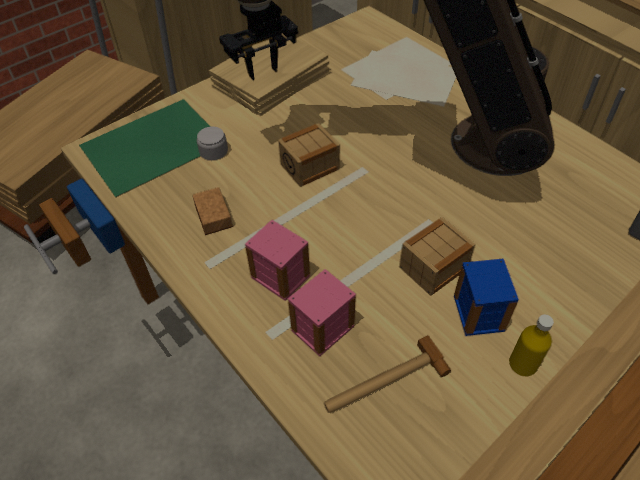

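The top view (t2) shows both crates lying down. The stamped one is centred at (458,-265), yaw -0.124. I'll go in behind its outer side.

```bash
python3 mv.py 446,-358,224,1.447 446,-358,40,1.447
```

```text
t 8.7 p [ 478.1 -418.4  223.9] rot [-3.141e+00 -1.000e-03  1.438e+00] F [ 0.6 -0.1 -0.8] open 0.63 j [-0.82  0.5   1.52  0.    1.12 -0.69]
446,-358,224,1.447 rv [-0.001 -0.001 -0.009] t [ 0.0556 -0.0399  0.    ]
446,-358,40,1.447 rv [-0.001 -0.001 -0.009] t [ 0.0555 -0.0397  0.184 ]
```

{"name": "arm_command", "arguments": {"targets": [[[0, 0, -0.009], [0.055, -0.04, 0], 94], [[0, 0, -0.009], [0.055, -0.04, 0], 94], [[0, 0, -0.009], [0.055, -0.04, 0.05], 94], [[0, 0, -0.009], [0.055, -0.04, 0.1], 94], [[0, 0, -0.009], [0.055, -0.04, 0.15], 94], [[0, 0, -0.009], [0.055, -0.04, 0.184], 94], [[0, 0, -0.009], [0.055, -0.04, 0.184], 94], [[0, 0, -0.009], [0.055, -0.04, 0.184], 94]]}}

```text
t: 9.5
eef_pos: [446.7, -357.3, 41.6]
tcp_rot: [-3.142, -0.0, 1.449]
ft_force: [-0.5, 0.1, 0.8]
opening: 0.631
```

```bash
python3 mv.py 450,-327,40,1.447; python3 - <<'E'
from h import *
im,d=read_camera("scene"); cv2.imwrite("pics/s7.png",im)
E
```

```text
t 9.5 p [ 446.7 -357.3   41.6] rot [-3.142 -0.     1.449] F [-0.5  0.1  0.8] open 0.63 j [-0.79  0.64  1.84  0.    0.65 -0.67]
450,-327,40,1.447 rv [-0.    -0.     0.002] t [ 0.0305 -0.0004  0.0016]
```

View pics/s7.png

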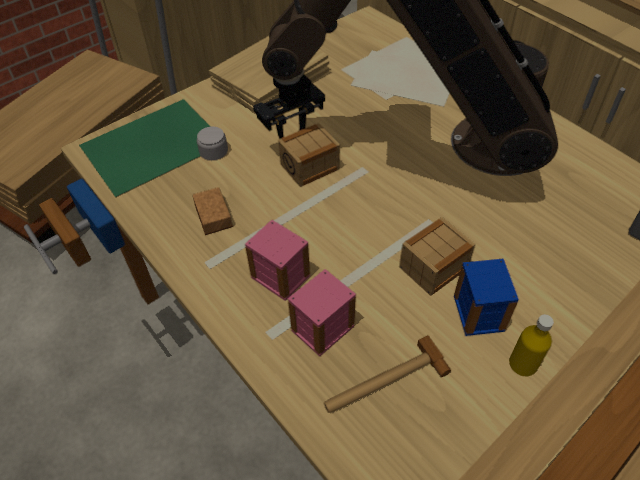

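{"name": "arm_command", "arguments": {"targets": [[[0, 0, 0], [0.015, 0, 0], 94], [[0, 0, 0], [0.025, 0, 0], 94], [[0, 0, 0], [0.034, 0, 0], 94], [[0, 0, 0], [0.044, 0, 0], 94], [[0, 0, 0], [0.055, 0, 0], 94], [[0, 0, 0], [0.067, 0, 0], 94], [[0, 0, 0], [0.079, 0, 0], 94], [[0, 0, 0], [0.09, 0, 0], 94]]}}

```text
t: 10.35
eef_pos: [457.2, -267.6, 40.6]
tcp_rot: [-3.141, 0.0, 1.449]
ft_force: [-0.9, -3.8, 1.9]
opening: 0.634
```

```bash
python3 mv.py; python3 - <<'E'
from h import *
im,d=read_camera("top"); cv2.imwrite("pics/t3.png",im)
E
```

```text
t 10.35 p [ 457.2 -267.6   40.6] rot [-3.141  0.     1.449] F [-0.9 -3.8  1.9] open 0.63 j [-0.65  0.61  1.95 -0.    0.59 -0.53]
```

View pics/t3.png

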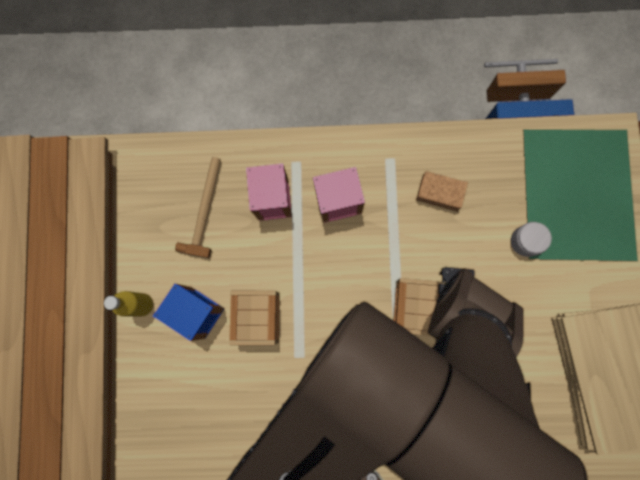

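{"name": "arm_command", "arguments": {"targets": [[[0, 0, 0], [0.012, 0, 0], 94], [[0, 0, 0], [0.024, 0, 0], 94], [[0, 0, 0], [0.036, 0, 0], 94], [[0, 0, 0], [0.048, 0, 0], 94], [[0, 0, 0], [0.06, 0, 0], 94], [[0, 0, 0], [0.072, 0, 0], 94], [[0, 0, 0], [0.084, 0, 0], 94], [[0, 0, 0], [0.096, 0, 0], 94]]}}

```text
t: 11.2
eef_pos: [468.9, -172.3, 40.6]
tcp_rot: [-3.141, 0.0, 1.448]
ft_force: [0.1, -1.9, -1.6]
opening: 0.632
```

{"name": "arm_command", "arguments": {"targets": [[[0, 0, 0], [0.012, 0, 0], 94], [[0, 0, 0], [0.024, 0, 0], 94], [[0, 0, 0], [0.036, 0, 0], 94], [[0, 0, 0], [0.048, 0, 0], 94], [[0, 0, 0], [0.058, 0, 0], 94], [[0, 0, 0], [0.065, 0, 0], 94], [[0, 0, 0], [0.068, 0, 0], 94], [[0, 0, 0], [0.068, 0, 0], 94]]}}

```text
t: 12.0
eef_pos: [477.3, -105.5, 40.7]
tcp_rot: [-3.142, -0.0, 1.449]
ft_force: [0.1, 0.2, 0.3]
opening: 0.63
```

```bash
python3 mv.py 450,-300,200,1.447
```

```text
t 12.0 p [ 477.3 -105.5   40.7] rot [-3.142 -0.     1.449] F [0.1 0.2 0.3] open 0.63 j [-0.35  0.57  2.05  0.    0.52 -0.23]
450,-300,200,1.447 rv [-0.    -0.     0.002] t [-0.1963 -0.0034 -0.1593]
```

{"name": "arm_command", "arguments": {"targets": [[[0, 0, 0], [-0.04, 0, 0], 94], [[0, 0, 0], [-0.07, 0, 0], 94], [[0, 0, 0], [-0.1, 0, -0.04], 94], [[0, 0, 0], [-0.13, 0, -0.08], 94], [[0, 0, 0], [-0.15, 0, -0.12], 94], [[0, 0, 0], [-0.18, 0, -0.16], 94], [[0, 0, 0], [-0.23, 0, -0.18], 94], [[0, 0, 0], [-0.28, 0, -0.18], 94]]}}

```text
t: 12.8
eef_pos: [443.6, -382.2, 224.1]
tcp_rot: [3.137, 0.003, 1.449]
ft_force: [1.6, -0.6, -1.3]
opening: 0.634
```

{"name": "arm_command", "arguments": {"targets": [[[0, 0, 0], [-0.05, 0, 0], 94], [[0, 0, 0], [-0.1, 0, 0], 94], [[0, 0, 0], [-0.12, 0, 0], 94], [[0, 0, 0], [-0.12, 0, 0], 94]]}}

```text
t: 13.2
eef_pos: [427.4, -502.0, 219.6]
tcp_rot: [-3.141, -0.0, 1.445]
ft_force: [-0.3, 0.8, -0.3]
opening: 0.63
```

```bash
python3 mv.py; python3 m2.py 4; python3 - <<'E'
from h import *
im,d=read_camera("scene"); cv2.imwrite("pics/s8.png",im)
E
```

```text
t 13.2 p [ 427.4 -502.   219.6] rot [-3.141 -0.     1.445] F [-0.3  0.8 -0.3] open 0.63 j [-0.97  0.54  1.46 -0.    1.14 -0.84]
L 2447 86.3 [450.5 184.9] [104.6 123.5] 88.4
[[387.0, 134.0], [511.0, 131.0], [514.0, 235.0], [390.0, 239.0]]
lane 2444 86.1 [484.9 -40.7] [104.  124.9] 83.0
[[417.0, -85.0], [541.0, -100.0], [553.0, 3.0], [429.0, 19.0]]
```

View pics/t4.png

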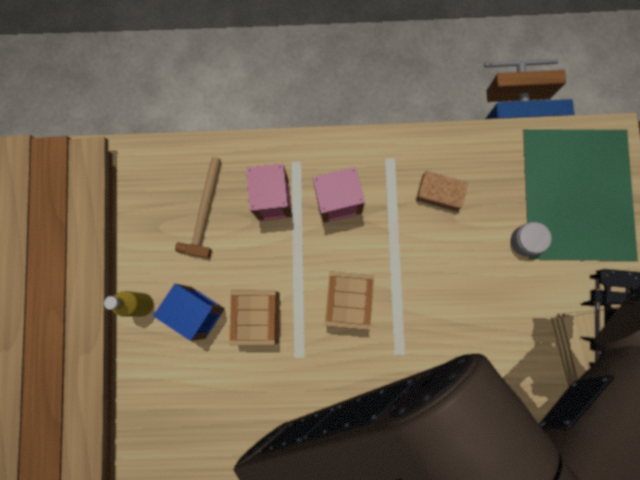

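View pics/s8.png

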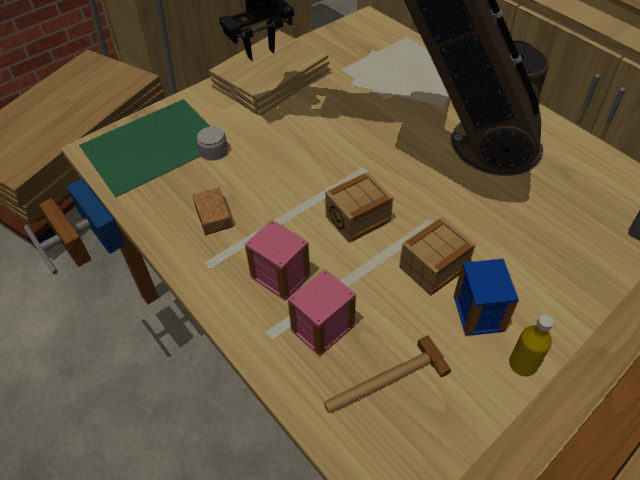

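The stamped crate is lying inside the lane, the bare one is outside it, and the gripper is clear of everything. Handing in.

```bash
python3 -c "
from cell import env
print(env.job_done())"
```

```text
the job is handed in; nothing more can be done
None
```

I tipped both crates towards the robot. The right-hand one has the ring stamp underneath, so I pushed it, lying as it was, into the dispatch lane. The left-hand one has bare boards underneath and lies outside the lane, where it fell.

- **Stamped crate:** the last top view puts its centre at about (485, -41) mm, with y from about -100 to 19. The lane's inner edges are at about y = -150 and 71.
- **Other crate:** it spans y from about 131 to 239, clear of the left tape.
- **Rest of the bench:** in the last pictures the other things, including the pink and blue look-alikes, look to be where they started. I judged this by eye and did not re-measure them.
- **Robot:** the gripper is clear of everything, the largest wrist force I read was about 4 N, and the job took about 13 s.

No check failed or disagreed.

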